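# Read the ingredient bin's tag with the touch wand and lay the wand on its rest

### The job

Pick up the tag-reader wand from the counter and press its orange spring nose squarely and gently onto the middle of the blue tag on the ingredient bin's sloping front, so that the nose is pushed in about halfway, and hold it still there for about two seconds. Then lay the wand down gently across both forks of its rest, roughly centred, and let go, leaving the spice jars and the drink can where they stand.

Things in the scene. Friction and masses are not known exactly. Their poses are not given: they have to be found in the camera images.
- wand: Loose grey tag-reader wand, 0.19 kg: straight bar 34 mm wide, 30 high, 150 long, black rubber grip band round its middle, 184 mm long with the nose. Origin: underside below the band's middle. x runs along the wand to the orange nose, z out of its top (green button). Bar x = -85 to 65 mm, black collar (28 mm in diameter) to 79, then the nose. Grip it at the band.
- wand_mid (a point): Point on the wand's long axis at the middle of the rubber band, 15 mm above the wand's origin; same axes as the wand.
- nose_tip (a point): Front end of the wand's orange spring nose (18 mm in diameter), on the long axis, 99 mm ahead of wand_mid along the wand's x when the nose is out.
- nose (a joint): How far the orange nose is pushed into the wand, m: 0 out, 0.012 fully in. A spring: it starts to move at 2 N, is half in (0.006) at about 4.4 N and fully in at 6.8 N.
- bin: Fixed white ingredient bin, 170 mm deep, 150 mm wide, 200 mm high, with a sloping grey front lid. Origin: centre of its underside; front faces its own -x. The front is upright to 40 mm above the counter, then slopes back at 60 degrees from level to the top edge at 200 mm.
- tag_mount: Point on the sloping front behind the blue tag, 120 mm above the counter, mid-width. z points straight out of the slope (30 degrees above level), y level across it. The tag, a blue disc 52 mm in diameter, is centred on this z axis on a stiff stem: its face stands 10 to 32 mm out from here, different each time and not measured. It stays put under normal pressing.
- rest: Fixed wand rest: dark base plate 140 x 80 x 8 mm with two aluminium forks, 50 mm either side of the centre along x, each 16 mm thick along x. Origin: centre of its underside, x runs from fork to fork. Each fork has a U notch open to the top, 46 mm wide, floor at z = 60 mm, prongs to z = 82 mm and flared above that to about 94 mm.
- rest_seat (a point): Where the middle of the wand's axis (wand_mid) is when the wand lies centred in both notches: 75 mm above the rest's origin; axes as the rest's.
- spice_green: Loose spice jar with green cap, 42 mm in diameter, 99 mm high; origin centre of underside. Bystander.
- spice_yellow: Loose spice jar with yellow cap, 45 mm in diameter, 100 mm high; origin centre of underside. Bystander.
- can: Loose orange drink can, 66 mm in diameter, 115 mm high; origin centre of underside. Bystander.
Not all that is in view belongs to the job. Several things look just like the wand: the one meant starts farthest from the robot's base.

How it is judged (in metres and radians):
On the way:
1. the gripper holds the wand still with its nose pressed in part way (3 to 10 mm) on the tag, within 9.9 mm of the tag's centre both across and up the slope and within 0.21 rad of square to it, for 1 s (value of joint nose between 0.003 and 0.01 m and x of nose_tip in the frame of tag_mount between -0.0099 and 0.0099 m and y of nose_tip in the frame of tag_mount between -0.0099 and 0.0099 m and z of nose_tip in the frame of tag_mount below 0.037 m and angle between the x axis of wand and the z axis of tag_mount, either way round below 0.21 rad and contact force between wand and bin above 1 N and contact force between the fingers and wand above 2 N and linear speed of wand below 0.015 m/s), for 1 s.
At the end, for the whole second after the job is handed in: The wand lies at rest and released across both forks of its rest, down in both notches: its middle within 30 mm of the rest's centre along the rest, 12 mm across it and 6 mm of seated height, its axis within 0.2 rad of the rest's (either end may face either way) (x of wand_mid in the frame of rest_seat between -0.03 and 0.03 m and y of wand_mid in the frame of rest_seat between -0.012 and 0.012 m and z of wand_mid in the frame of rest_seat between -0.006 and 0.006 m and angle between the x axis of wand and the x axis of rest, either way round below 0.2 rad and contact force between wand and rest above 0.5 N and linear speed of wand below 0.02 m/s and angular speed of wand below 0.2 rad/s); the robot touches nothing.
It fails at once if the wand presses on the bin or tag with more than 20 N (contact force between wand and bin above 20 N).
It fails at once if the wand is dropped: it moves faster than 0.6 m/s while the fingers do not touch it (linear speed of wand above 0.6 m/s and contact force between the fingers and wand below 0.1 N).
It fails at once if the green-capped spice jar is shifted by more than 30 mm (distance of spice_green from where it was at the start of the episode above 0.03 m).
It fails at once if the yellow-capped spice jar is shifted by more than 30 mm (distance of spice_yellow from where it was at the start of the episode above 0.03 m).
It fails at once if the drink can is shifted by more than 30 mm (distance of can from where it was at the start of the episode above 0.03 m).
It also fails if it takes over 53 s, if anything falls off the work surface, if the arm or the gripper's body presses on something with over 40 N, if the wrist force passes 120 N, or if a joint passes its speed limit or range.

### The arm

A 6-joint arm with a two-finger parallel gripper is mounted at the origin on the work surface; the furniture and walls round the work are solid. World frame = base frame: x ahead of the robot, y to its left, z up, the work surface at z = 0. Lengths are in m, angles in degrees, forces in N, time in s.
With the tool pointing down it reaches from about 0.375 to 0.75 m from the base axis. Payload 9 kg.
Tool frame: the origin (TCP) lies where the fingers leave the gripper's body, on its centre line; the fingertips stand 73 mm ahead of it and the grasp point (between the pads) lies 54 mm ahead of it (robot.tip_reach is the distance from the TCP to the fingertips, in m); z points along the fingers, y is the direction in which the jaws open and shut (so a half turn about z gives the same grasp; the last joint's range is limited). The gripper opens to 85 mm and grips with 20 to 120 N. Pads are 22 mm wide; open, the fingers measure 114 mm over their backs; the gripper's body (76 mm by 85 mm) begins 54 mm behind the grasp point. The pads swing forward as they close: fully open they stand 13 mm farther back than shut.
Start: joints at [-78.478, 5.964, 5.575, 89.605, 0, 77.527], TCP at [0.244, -0.548, 0.304] pointing down, gripper open.
Joint ranges: [-171.21, 171.21], [-48.23, 106.86], [-62.78, 66.21], [-105.2, 120.99], [-86.42, 89.51], [-180, 180]. Speed limits (degrees/s): [127.2, 127.2, 147.25, 180, 180, 180].

### API

Orientations are given as [roll, pitch, yaw] about the fixed x, y, z axes, in that order (R = Rz(yaw) Ry(pitch) Rx(roll)).
In Python, from plant import robot gives the robot as it stands. Calls block until the motion is done:
- robot.move_pose(position, orientation): joint-space move of the TCP to a pose.
- robot.line_to(position, vel=0.15, rotation=None, guard=None): straight line of the TCP; rotation=None keeps the orientation; vel is the mean speed in m/s. With guard (N) it stops when the force on the tool has changed by that much, and returns True; else False.
- robot.goto_joints(angles): joint-space move.
- robot.set_gripper(opening): finger opening in m; the grip force is fixed at half the most; returns when the fingers have stopped.
- robot.pause(seconds).
- robot.ik(position, orientation): joint angles nearest the present ones, or None.
- robot.observe(): the state.
- robot.grab_frame(name): name is "scene" or "top" or "wrist"; returns the picture (420x560x3 uint8, blue, green, red); there is no depth.
- robot.get_calibration(name): a dict with "vertical_fov" (degrees; the focal length in pixels is half the picture's height over the tangent of half this angle, whatever the lens; pixels are square), "cx", "cy" (the principal point, pixels), "rvec" (rotation vector, rad) and "tvec" (3), from world to camera coordinates, as OpenCV has them. Camera axes: x right, y down, z forward; pixel columns grow to the right and rows downward; lengths in m; the calibration is good to about 2 mm. A picture is of the moment at which its call begins: read the wrist's pose just before it. get_calibration takes no time and is no camera call; for the wrist camera it gives the pose at the moment of the call.
A pose or a line that the arm cannot do raises robot.IKError and nothing moves.
- robot.job_done(): hands the job in, once; it reports no verdict.
The state is a dict: "time": time; "q": joint angles; "qvel": joint speeds; "joint_torque": joint torques, N m; "tool_pos": TCP position; "tcp_rot": TCP orientation; "ft_force": force on the tool from outside, world axes, zero at the start; "torque": the same for the moment, N m; "gripper_width": finger opening in m.
Only numpy, scipy, OpenCV 4.12 (cv2) and the standard library are available. Lean on these libraries where they do the work, as an engineer would, in place of code of your own. Each camera call takes 0.05 s, during which the arm holds its last target. There are 200 camera calls.

## Working session

There is one attempt and no reset: what is moved stays moved. The work goes in short steps, each a Python script; the robot and the scene stay as the last script left them, time stands still between calls to the robot, and variables do not carry over. Pictures are saved under pics/ and viewed, about 8 in all and at most 12, crops included, and the job is handed in when it is done.

```bash
ls; mkdir -p pics; python3 - <<'E'
from plant import robot
import cv2
for n in ("scene","top"):
    f=robot.grab_frame(n); cv2.imwrite(f"pics/{n}0.png",f); cv2.imwrite(f"pics/{n}0x.png",cv2.resize(f,(800,600),interpolation=cv2.INTER_CUBIC))
    print(n,robot.get_calibration(n))
o=robot.observe();print(o["time"],o["tcp_rot"],o["ft_force"])
E
```

```text
pics
scene {'vertical_fov': 45.353391805991855, 'cx': 281.3158469059838, 'cy': 208.4306891684927, 'rvec': array([ 2.11421661, -0.60992331,  0.28667171]), 'tvec': array([-0.32160437,  0.21021745,  1.45049333])}
top {'vertical_fov': 52.39018212392123, 'cx': 273.3355426210396, 'cy': 210.3388763249713, 'rvec': array([ 2.11928228, -2.14800408,  0.1619959 ]), 'tvec': array([-8.46723894e-04,  3.94751350e-01,  1.33866694e+00])}
0.1 [-1.79932652e+02 -1.59273314e-02  2.39907023e+01] [0.90994361 0.2150412  0.47178355]
```

View pics/top0x.png

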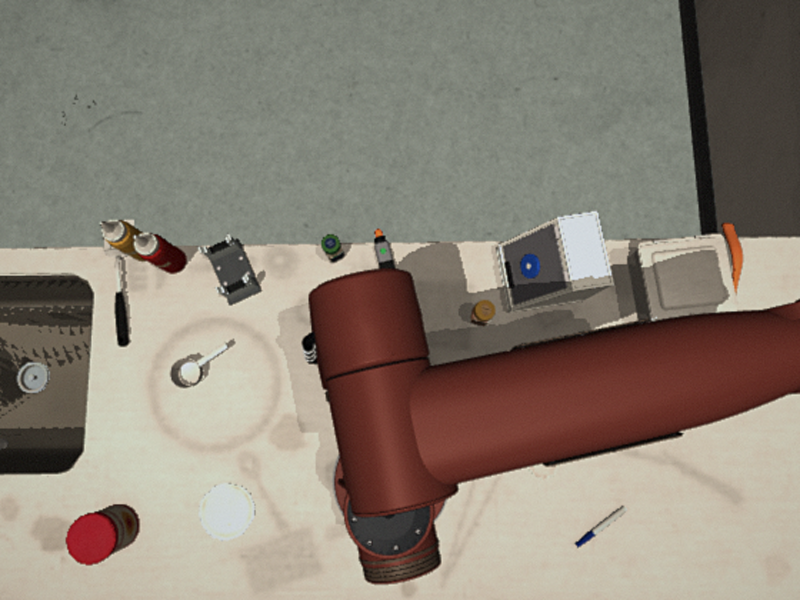

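View pics/scene0x.png

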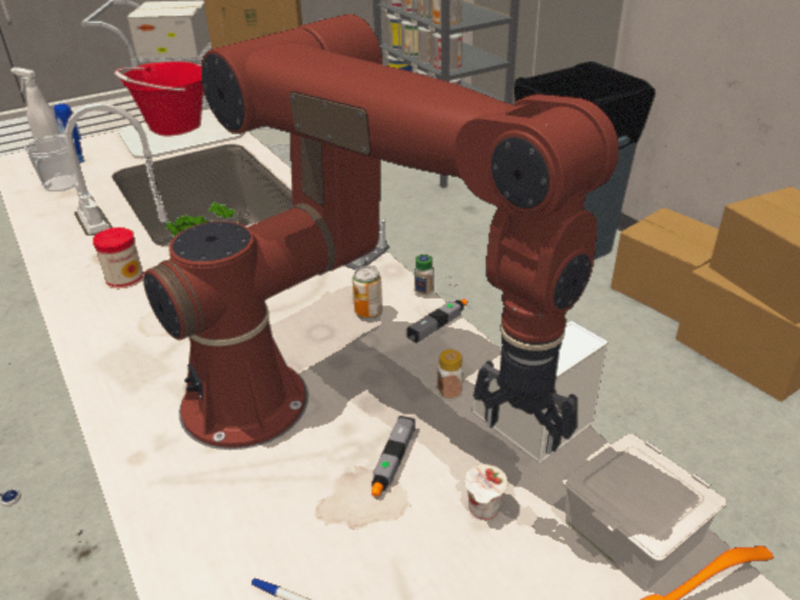

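Top view (800 px scale): a grey wand at (382,250) is partly hidden by the arm, the blue tag is at (530,266) and the rest at (232,268). Scene view: wand A is at (437,320), wand B at (395,455). The can is at (367,292), the green jar at (424,275) and the yellow jar at (450,372).

```bash
cat > h.py <<'E'
import numpy as np, cv2
from scipy.spatial.transform import Rotation as R
from plant import robot
def cam(c):
    f=210/np.tan(np.radians(c["vertical_fov"])/2)
    return np.array([[f,0,c["cx"]],[0,f,c["cy"]],[0,0,1]]), cv2.Rodrigues(np.array(c["rvec"]))[0], np.array(c["tvec"])
def ray(c,uv):
    K,Rm,t=cam(c); d=Rm.T@np.linalg.solve(K,[uv[0],uv[1],1]); return -Rm.T@t, d/np.linalg.norm(d)
def at_z(c,uv,z):
    o,d=ray(c,uv); return o+d*(z-o[2])/d[2]
def tri(obs):
    A=np.zeros((3,3));b=np.zeros(3);L=[ray(*x) for x in obs]
    for o,d in L:
        P=np.eye(3)-np.outer(d,d);A+=P;b+=P@o
    p=np.linalg.solve(A,b); return p,[np.linalg.norm(np.cross(p-o,d)) for o,d in L]
def proj(c,p):
    K,Rm,t=cam(c); v=K@(Rm@np.array(p)+t); return v[:2]/v[2]
E
python3 - <<'E'
from h import *
np.set_printoptions(precision=3,suppress=True)
s=robot.get_calibration("scene");t=robot.get_calibration("top")
S=lambda c,u,v,z:at_z(c,(u*.7,v*.7),z)
for n,c,u,v,z in [("A tail top",s,415,325,.015),("A nose",s,463,301,.015),("B nose",s,378,488,.015),("B tail",s,408,422,.015),("A nose top",t,379,234,.015),("A button",t,383,251,.03),
 ("green",s,424,260,.099),("green t",t,331,243,.099),("can",s,367,272,.115),("yel",s,451,355,.1),("yel t",t,484,311,.1),("tag",t,530,266,.13),
 ("rest TL",t,210,250,.09),("rest c",t,232,268,.06),("pr",t,205,243,.094),("pr",t,228,237,.094),("pr",t,222,290,.094),("pr",t,246,283,.094),
 ("bin top",t,558,219,.2),("bin top",t,597,213,.2),("bin",t,569,285,.2),("bin",t,611,275,.2),("cup",s,487,478,.05),("box",t,640,245,.08)]:
    print(n,S(c,u,v,z))
E
```

```text
A tail top [0.418 0.008 0.015]
A nose [0.562 0.025 0.015]
B nose [ 0.115 -0.349  0.015]
B tail [ 0.243 -0.242  0.015]
A nose top [0.554 0.019 0.015]
A button [0.51  0.009 0.03 ]
green [0.512 0.116 0.099]
green t [0.512 0.121 0.099]
can [0.363 0.123 0.115]
yel [ 0.366 -0.206  0.1  ]
yel t [ 0.358 -0.205  0.1  ]
tag [ 0.448 -0.301  0.13 ]
rest TL [0.503 0.387 0.09 ]
rest c [0.468 0.345 0.06 ]
pr [0.518 0.397 0.094]
pr [0.53  0.347 0.094]
pr [0.413 0.356 0.094]
pr [0.427 0.305 0.094]
bin top [ 0.528 -0.346  0.2  ]
bin top [ 0.539 -0.424  0.2  ]
bin [ 0.393 -0.36   0.2  ]
bin [ 0.412 -0.443  0.2  ]
cup [ 0.268 -0.456  0.05 ]
box [ 0.502 -0.555  0.08 ]
```

Wand candidates: A at scene (437,320), top (382,250), mid about (0.47,0.01), 0.47 m from the base. B at scene (395,455), mid about (0.19,-0.29), 0.35 m from the base. A is farther, so I choose A. I'll look at it close up from above and check that no other wand is hidden.

```bash
python3 - <<'E'
from h import *
np.set_printoptions(precision=3,suppress=True)
o=robot.observe(); p=o["tool_pos"]
robot.line_to([p[0],p[1],.37],vel=.2)
for yaw in (0,180): print(yaw,robot.ik([.46,.01,.3],[180,0,yaw]))
robot.move_pose([.46,.01,.33],[180,0,180])
print(robot.observe()["time"],robot.observe()["q"])
c=robot.get_calibration("wrist"); f=robot.grab_frame("wrist"); cv2.imwrite("pics/w1.png",f);print(c)
f2=robot.grab_frame("scene");cv2.imwrite("pics/s1.png",f2);f3=robot.grab_frame("top");cv2.imwrite("pics/t1.png",f3)
cv2.imwrite("pics/w1x.png",cv2.resize(f,(800,600)))
t=robot.get_calibration("top")
x=cv2.resize(f3[140:250,100:460],None,fx=2.2,fy=2.2,interpolation=3)
cv2.imwrite("pics/t1x.png",x)
E
```

```text
0 [-15.115 -18.734 -17.863  90.871   0.    164.885]
180 [-15.115 -18.734 -17.863  90.871   0.    -15.115]
2.7333 [-15.175 -18.07  -14.195  93.874  -0.005 -15.089]
{'vertical_fov': 65.18989771026128, 'cx': 280.0005120170308, 'cy': 215.76695921488218, 'rvec': array([-2.068, -2.065, -0.299]), 'tvec': array([-0.01 , -0.485,  0.273])}
```

View pics/w1x.png

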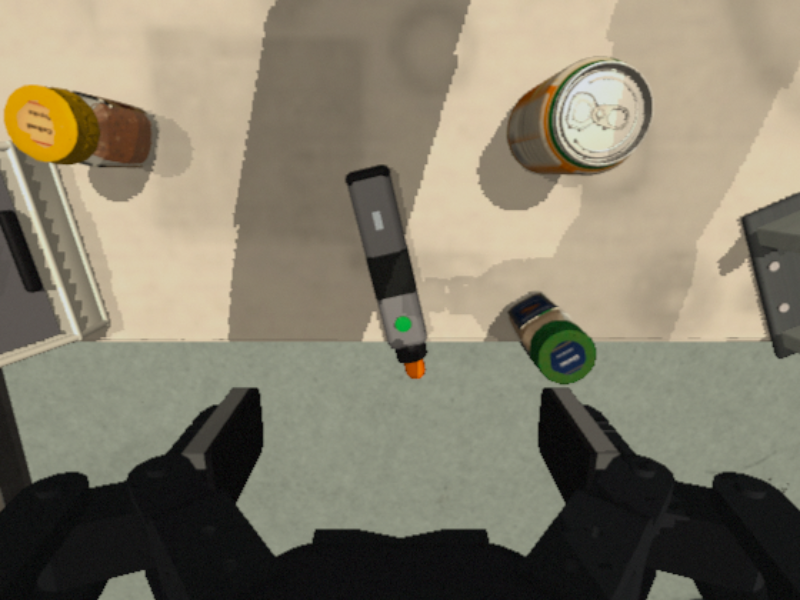

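View pics/t1x.png

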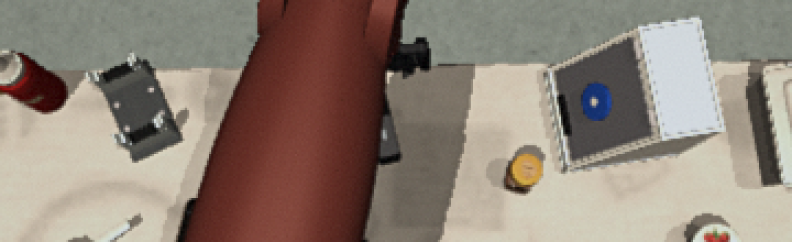

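Wrist view (800 px scale): wand A has its tail at (368,172), band centre (391,275), button (402,324) and nose (415,372). The can is at (600,115), the green jar at (562,350). Top crop: tag at (597,102), with the rest clear at (137,105). Next I take wrist views of the tag and the rest.

```bash
python3 - <<'E'
from h import *
import pickle
np.set_printoptions(precision=4,suppress=True)
c=robot.get_calibration("wrist"); cc,d=ray(c,(280,210)); print("cam",cc,d, "tcp",robot.observe()["tool_pos"])
for n,u,v,z in [("tail",368,173,.03),("band",391,275,.03),("bandl",372,281,.03),("bandr",411,271,.03),("button",402,324,.031),("front",405,346,.03),("nose",416,376,.015),("can",602,112,.115),("green",567,358,.099),("yel",40,123,.1)]:
    print(n,at_z(c,(u*.7,v*.7),z))
off=cc-robot.observe()["tool_pos"]
out={}
for n,xy in (("tag",(.45,-.25)),("rest",(.45,.35))):
    p=[xy[0]-off[0]+.0,xy[1],.34]
    for _ in range(5):
        if robot.ik(p,[180,0,180]) is not None: break
        p[0]-=.03
    robot.move_pose(p,[180,0,180])
    robot.pause(.2)
    out[n]=robot.get_calibration("wrist"); f=robot.grab_frame("wrist")
    cv2.imwrite(f"pics/w_{n}.png",f); cv2.imwrite(f"pics/w_{n}x.png",cv2.resize(f,(800,600),interpolation=3))
    o=robot.observe();print(n,o["time"],o["tool_pos"],ray(out[n],(280,210)))
out["wand"]=c; pickle.dump(out,open("cal.pkl","wb"))
E
```

```text
cam [0.3878 0.0092 0.3998] [ 0.2668 -0.0004 -0.9637] tcp [0.4601 0.0094 0.33  ]
tail [ 0.3904 -0.0151  0.03  ]
band [0.4693 0.0018 0.03  ]
bandl [ 0.4742 -0.0136  0.03  ]
bandr [0.466  0.0179 0.03  ]
button [0.5105 0.0107 0.031 ]
front [0.5304 0.0132 0.03  ]
nose [0.5648 0.0232 0.015 ]
can [0.3569 0.123  0.115 ]
green [0.5128 0.1243 0.099 ]
yel [ 0.3609 -0.2056  0.1   ]
tag 4.175 [ 0.5226 -0.2489  0.3404] (array([ 0.4502, -0.2491,  0.4103]), array([ 0.2674,  0.0002, -0.9636]))
rest 6.575 [0.5226 0.3495 0.34  ] (array([0.4504, 0.3491, 0.4099]), array([ 0.2669, -0.0003, -0.9637]))
```

View pics/w_tagx.png

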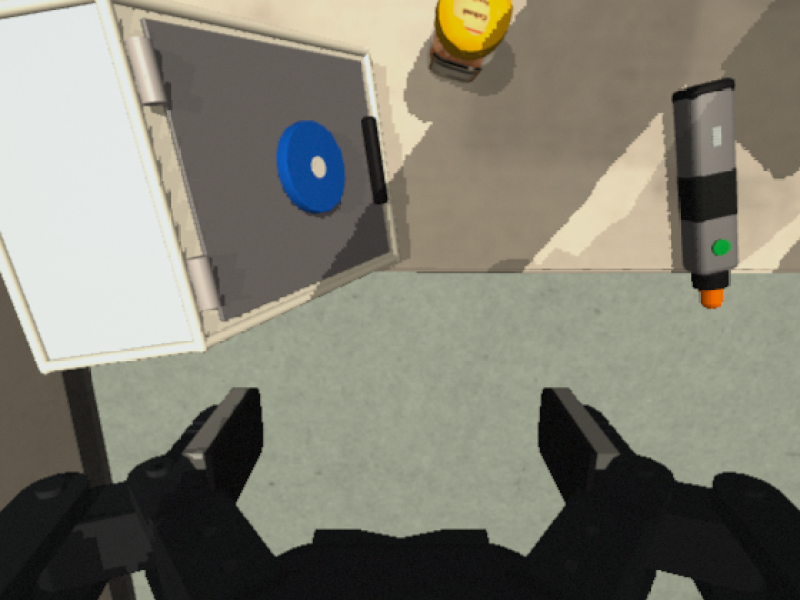

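View pics/w_restx.png

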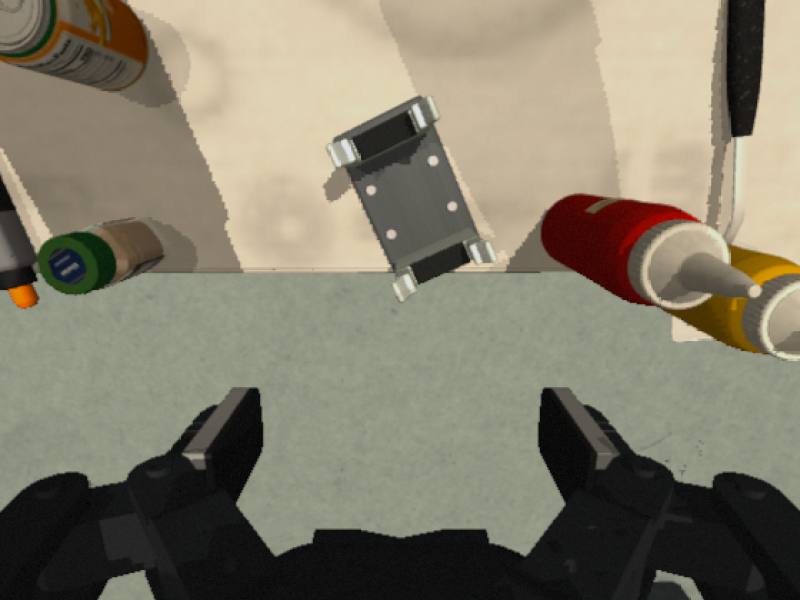

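Tag view: dot at (318,167), bin top front corner at (205,348), slope-foot corners at (368,53) and (398,262). Rest view: plate holes at (371,190), (433,160), (452,206), (391,234), and prong tops at (344,152), (427,110), (404,287), (483,250).

```bash
python3 - <<'E'
from h import *
import pickle
np.set_printoptions(precision=4,suppress=True)
C=pickle.load(open("cal.pkl","rb")); t=robot.get_calibration("top")
W=lambda n,u,v,z:at_z(C[n],((u+.5)*.7-.5,(v+.5)*.7-.5),z)
tag=tri([(C["tag"],(318*.7,167*.7)),(t,(100+594.5/2.2,140+101.5/2.2))]);print("tag",tag)
a=W("tag",105,2,.2);b=W("tag",204,347,.2);bk=W("tag",46,370,.2);print("top edge",a,b,np.linalg.norm(a-b),"back",bk,np.linalg.norm(bk-b))
e=W("tag",367,52,.04);f=W("tag",397,261,.04);print("foot",e,f,np.linalg.norm(e-f))
for p,q in ((a,b),(e,f),(b,bk)): d=q-p; print("ang",np.degrees(np.arctan2(d[1],d[0])))
h=np.array([W("rest",*x,.008) for x in ((371,190),(433,160),(452,206),(391,234))]);print(h,h.mean(0))
for z in (.088,.094):
    p=np.array([W("rest",*x,z) for x in ((344,152),(427,110),(404,287),(483,250))]);m1=p[:2].mean(0);m2=p[2:].mean(0)
    print(z,p.mean(0),"sep",np.linalg.norm(m2-m1),"yaw",np.degrees(np.arctan2(*(m2-m1)[[1,0]])))
d=(h[2]+h[3]-h[0]-h[1]);print("yaw holes",np.degrees(np.arctan2(d[1],d[0])))
# wand second view (z=.03) from tag and wand views
for n,pts in (("wand",((368,173),(391,275),(405,346))),("tag",((704,90),(708,195),(712,268)))):
    P=[W(n,*x,.03) for x in pts]; d=P[2]-P[0]; print(n,P,np.degrees(np.arctan2(d[1],d[0])))
P=[W(n,u,v,.015) for n,u,v in (("wand",416,374),("tag",712,303))];print("nose",P)
E
```

```text
tag (array([ 0.4488, -0.2976,  0.1279]), [np.float64(0.0011607932078182951), np.float64(0.0011607932078183216)])
top edge [ 0.3876 -0.365   0.2   ] [ 0.532  -0.3431  0.2   ] 0.14608518651038965 back [ 0.5441 -0.4214  0.2   ] 0.07921913897135249
foot [ 0.3706 -0.2729  0.04  ] [ 0.5205 -0.2517  0.04  ] 0.15138944618988331
ang 8.605669117191558
ang 8.059410797575195
ang -81.20606293449758
[[0.4666 0.3248 0.008 ]
 [0.4429 0.3759 0.008 ]
 [0.4797 0.3925 0.008 ]
 [0.5031 0.3412 0.008 ]] [0.4731 0.3586 0.008 ]
0.088 [0.4717 0.3591 0.088 ] sep 0.09835275041385938 yaw 23.73784771144053
0.094 [0.4713 0.3589 0.094 ] sep 0.09651933461869014 yaw 23.737847711440516
yaw holes 24.258981300913746
wand [array([ 0.3902, -0.0152,  0.03  ]), array([0.4691, 0.0017, 0.03  ]), array([0.5302, 0.013 , 0.03  ])] 11.406880029879618
tag [array([ 0.3933, -0.0237,  0.03  ]), array([ 0.4692, -0.0065,  0.03  ]), array([0.5277, 0.0079, 0.03  ])] 13.221598059445302
nose [array([0.5627, 0.023 , 0.015 ]), array([0.5619, 0.0239, 0.015 ])]
```

```bash
cat >> h.py <<'E'
a=np.radians(8.4); N=np.array([-np.sin(a)*np.cos(np.pi/6),np.cos(a)*np.cos(np.pi/6),.5])
M=np.array([.4518,-.3084,.1203])
Wz=np.array([0,0,1])-.5*N; Wz/=np.linalg.norm(Wz)
RP=R.from_matrix(np.c_[N,np.cross(-Wz,N),-Wz]); EP=RP.as_euler("xyz",degrees=True)
def press_tcp(s,h): return M+N*(s+.099)+Wz*h   # nose tip (out) at s from tag_mount, h=tcp height above axis
E
python3 - <<'E'
from h import *
np.set_printoptions(precision=3,suppress=True)
print(EP,M+N*.0135)
for s in (.07,.02,.0): print(press_tcp(s,.061),robot.ik(press_tcp(s,.061),EP))
print(robot.ik([.472,.3588,.136],[180,0,-156]), robot.ik([.468,.002,.076],[180,0,-167.5]),robot.tip_reach)
robot.move_pose([.468,.002,.16],[180,0,-167.5])
robot.line_to([.468,.002,.076],vel=.1)
print(robot.observe()["tool_pos"])
robot.set_gripper(.02); robot.pause(.2)
o=robot.observe();print(o["time"],o["tool_pos"],o["tcp_rot"],o["gripper_width"],o["ft_force"])
robot.line_to([.468,.002,.20],vel=.1);o=robot.observe();print(o["gripper_width"],o["ft_force"],o["time"])
c=robot.get_calibration("wrist");f=robot.grab_frame("wrist")
print(c["rvec"],c["tvec"]);cv2.imwrite("pics/w_grip.png",cv2.resize(f,(800,600),interpolation=3))
E
```

```text
[180.  -30.   98.4] [ 0.45  -0.297  0.127]
[ 0.435 -0.194  0.258] [-47.992   6.973  -2.786 105.92   16.067  29.923]
[ 0.441 -0.237  0.233] [-50.424  12.925   1.121 104.484  15.001  27.654]
[ 0.444 -0.254  0.223] [-51.315  15.414   2.915 104.     14.605  26.828]
[ 24.615   6.928 -10.933  72.138   0.      0.615] [-15.832 -12.409 -36.166  66.243   0.    -28.332] 0.0726
[0.468 0.002 0.077]
9.7667 [0.468 0.002 0.077] [-179.973    0.046 -167.503] 0.032922912025071645 [ 0.662 -0.294  5.471]
0.03259178244728971 [ 0.394  0.113 -1.616] 11.1583
[-1.843 -2.296 -0.332] [ 0.099 -0.445  0.149]
```

View pics/w_grip.png

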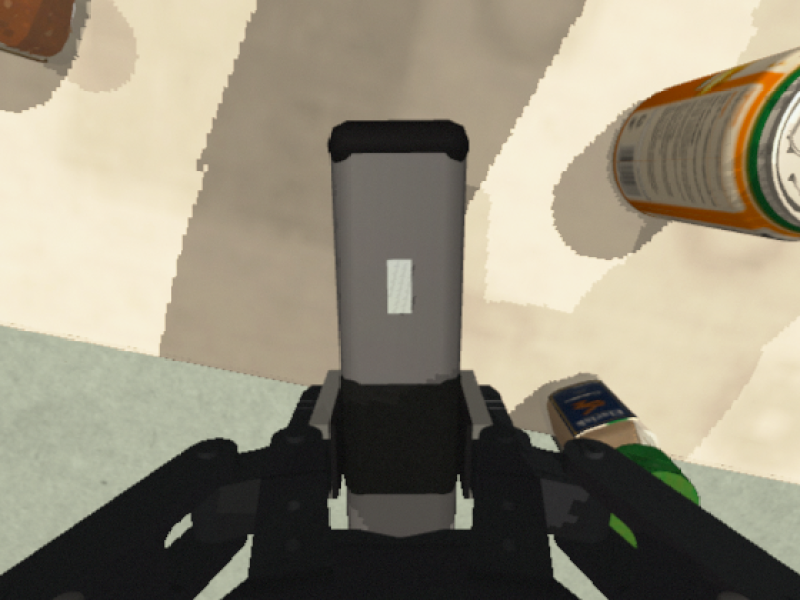

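Wrist view: the wand is held squarely at the band, with the band between the pads at (400,435) and the tail at (399,140). The gripper width of 33 mm and 1.9 N of weight agree. Next is the press.

```bash
python3 - <<'E'
from h import *
np.set_printoptions(precision=4,suppress=True)
h=.0617
c=robot.get_calibration("wrist");o=robot.observe();RT=R.from_euler("xyz",o["tcp_rot"],degrees=True)
print("h",o["tool_pos"],"tail top pred",(proj(c,o["tool_pos"]+RT.apply([.085,0,h-.015]))+.5)/.7)
robot.line_to([.468,.002,.27],vel=.2)
robot.move_pose(press_tcp(.08,h),EP)
robot.line_to(press_tcp(.034,h),vel=.06); robot.pause(.3)
F0=np.mean([robot.observe()["ft_force"] for _ in range(5)],0)
hit=robot.line_to(press_tcp(.0,h),vel=.012,guard=1.7)
o=robot.observe()
s=lambda o:(o["tool_pos"]-press_tcp(0,h))@N
fn=lambda o:(np.array(o["ft_force"])-F0)@N
print(hit,o["time"],"s",s(o),"F",fn(o),np.array(o["ft_force"])-F0)
f=robot.grab_frame("top");cv2.imwrite("pics/t_press.png",cv2.resize(f[130:250,300:480],None,fx=4,fy=4,interpolation=3))
E
```

```text
h [0.4676 0.0021 0.1992] tail top pred [402.1785 113.1595]
True 15.5083 s 0.014616431771834412 F 2.7699823617577435 [1.2017 2.4009 1.7301]
```

View pics/t_press.png

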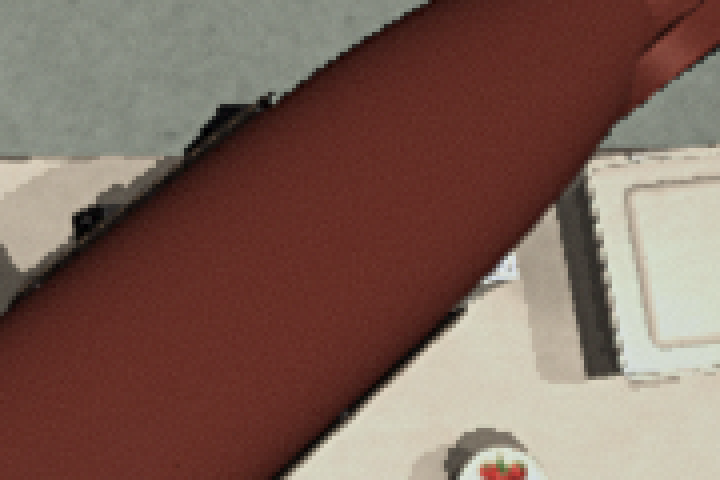

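Top view: the arm hides the tag, so this picture tells me nothing about the press. Contact came at s = 14.6 mm, close to the 13.5 mm from triangulation. I now advance in steps while averaging the force.

```bash
python3 - <<'E'
from h import *
np.set_printoptions(precision=3,suppress=True)
h=.0617
s=lambda o:(o["tool_pos"]-press_tcp(0,h))@N
def rd(n=6):
    L=[]
    for _ in range(n): robot.pause(.03); L.append(robot.observe())
    return np.mean([s(o) for o in L]),np.mean([o["ft_force"] for o in L],0),np.std([o["ft_force"] for o in L],0),L[-1]["time"]
print(rd())
s0=rd(1)[0]
for k in range(1,7):
    robot.line_to(press_tcp(s0-.001*k,h),vel=.012); m=rd(4); print(m[0],m[1]@N,m[1],m[2],m[3])
o=robot.observe();d=o["tool_pos"]-press_tcp(s(o),h);print("lateral",d,o["tcp_rot"],EP)
E
```

```text
(np.float64(0.0147153052214107), array([0.063, 1.319, 0.097]), array([0.277, 0.373, 0.378]), 15.7583)
0.013748509315955462 1.7173883464644746 [-0.501  2.701 -1.319] [0.43  0.313 0.255] 16.175
0.012736376884900188 1.7961883824477893 [-0.706  2.788 -1.363] [0.161 0.634 0.35 ] 16.5583
0.011709088769442199 2.9689668993362894 [-0.683  3.754 -0.668] [0.317 0.388 0.417] 16.9417
0.010715575435774507 3.1287579782943626 [-0.58   4.119 -0.947] [0.326 0.292 0.646] 17.325
0.009714277449373141 3.6455748191402755 [-0.825  4.507 -0.64 ] [0.735 0.245 0.318] 17.7083
0.008713232571913265 3.3382915340288957 [-0.658  4.256 -0.782] [0.269 0.388 0.265] 18.0917
lateral [ 0.  0. -0.] [-179.943  -30.085   98.375] [180.  -30.   98.4]
```

Force relative to the unloaded baseline is about 4.2 N, and travel since contact is about 5.9 mm. Both say the nose is about half in. I hold here.

```bash
python3 - <<'E'
from h import *
np.set_printoptions(precision=3,suppress=True)
h=.0617
F=[]
for _ in range(24): robot.pause(.1);F.append(robot.observe()["ft_force"])
A=np.mean(F,0)
robot.line_to(press_tcp(.03,h),vel=.04); robot.pause(.3)
B=np.mean([(robot.pause(.03),robot.observe()["ft_force"])[1] for _ in range(10)],0)
print("press force",A-B,(A-B)@N,robot.observe()["gripper_width"],robot.observe()["time"])
robot.line_to(press_tcp(.1,h),vel=.15)
p=robot.observe()["tool_pos"]; robot.line_to([p[0],p[1],.33],vel=.2)
robot.move_pose([.4,.2,.33],[180,0,-156])
robot.move_pose([.472,.3588,.24],[180,0,-156])
print(robot.observe()["time"])
c=robot.get_calibration("wrist");f=robot.grab_frame("wrist");cv2.imwrite("pics/w_pl.png",cv2.resize(f,(800,600),interpolation=3))
for q in ((.05,0,.052),(-.05,0,.052)): pass
E
```

```text
press force [-0.436  4.44   1.417] 4.567746355304206 0.03285740235038676 21.8083
24.95
```

View pics/w_pl.png

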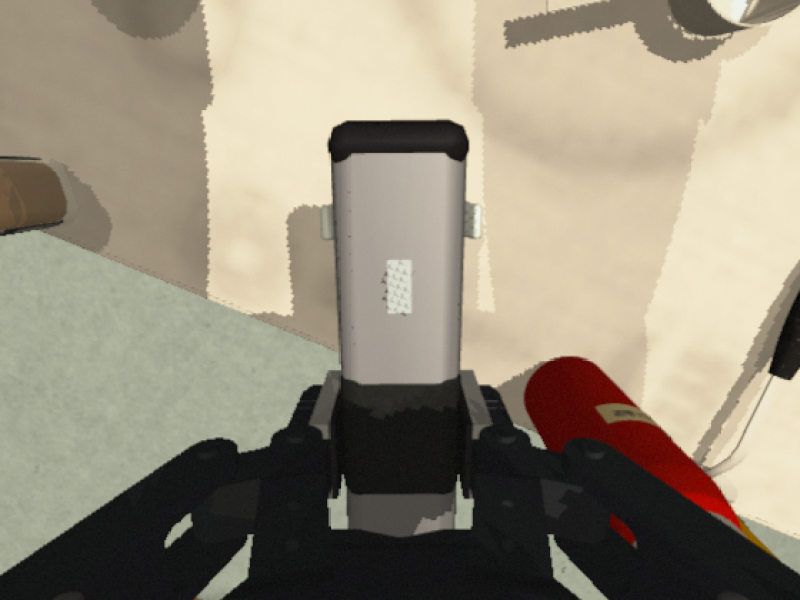

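The press averaged 4.6 N, about half in. In this view the front fork's prongs at (327,222) and (473,220) straddle the wand's centreline at x=400 symmetrically, and the grip is unchanged. Now I lower and release.

```bash
python3 - <<'E'
from h import *
np.set_printoptions(precision=4,suppress=True)
robot.line_to([.472,.3588,.150],vel=.08); robot.pause(.2)
hit=robot.line_to([.472,.3588,.131],vel=.02,guard=2.5)
o=robot.observe();print(hit,o["tool_pos"],o["tcp_rot"],o["ft_force"],o["time"])
robot.set_gripper(.06); robot.pause(.3)
p=robot.observe()["tool_pos"];robot.line_to([p[0],p[1],.20],vel=.1)
robot.move_pose([.46,.33,.34],[180,0,180])
robot.pause(.2)
c=robot.get_calibration("wrist");f=robot.grab_frame("wrist");cv2.imwrite("pics/w_fin.png",cv2.resize(f,(800,600),interpolation=3))
import pickle;pickle.dump(c,open("c2.pkl","wb"))
f=robot.grab_frame("scene");cv2.imwrite("pics/s_fin.png",cv2.resize(f[110:310,180:440],(780,600),interpolation=3))
print(robot.observe()["time"])
E
```

```text
True [0.4719 0.3588 0.1365] [-179.998    -0.0148 -155.9982] [-0.4125 -0.9544  5.7786] 27.15
29.5417
```

View pics/w_fin.png

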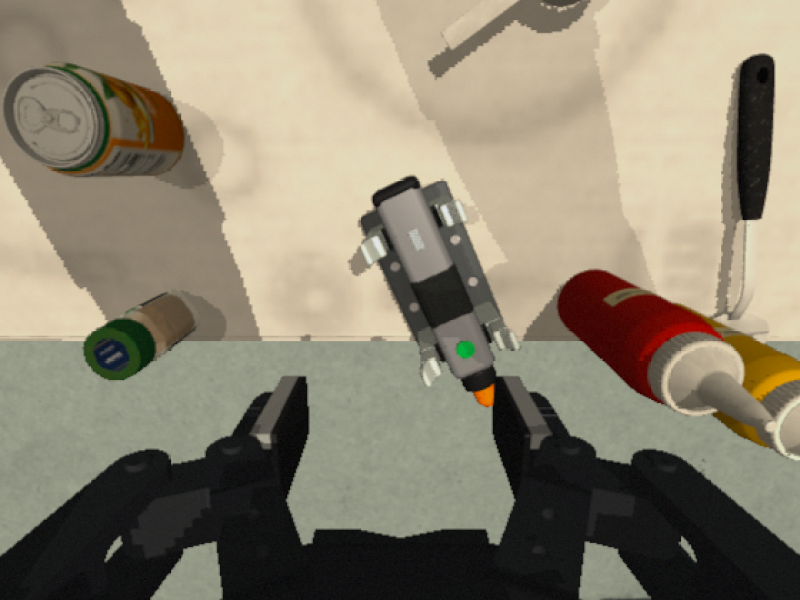

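View pics/s_fin.png

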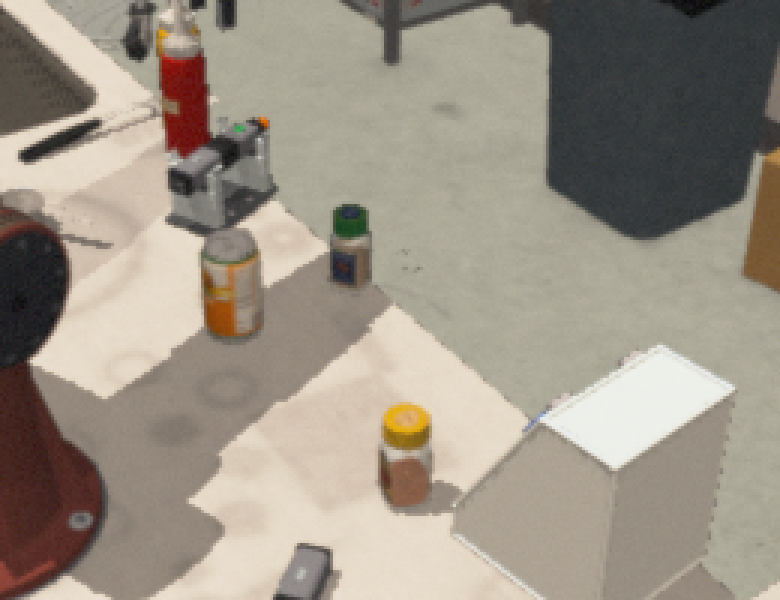

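Final views: the wand lies level in both notches, with its band at (441,294) between the prong pairs. The can and both jars stand upright where they started, and the fingers are clear of everything.

```bash
python3 - <<'E'
from h import *
import pickle
print(at_z(pickle.load(open("c2.pkl","rb")),(441*.7,294*.7),.09))
robot.pause(.3); robot.job_done(); print(robot.observe()["time"])
E
```

```text
[0.47028215 0.35803512 0.09      ]
the job is handed in; nothing more can be done
the job is handed in; nothing more can be done
```

I picked up the farther wand by its band, pressed its nose on the blue tag and laid it in the rest. I then handed the job in at about 30 s of the 53 s allowed; no verdict is reported.

- **Press:** Contact came 14.6 mm out from the slope, close to the 13.5 mm I had triangulated. I held for about 2.4 s at an average of 4.6 N, which puts the nose about 6 mm in.
- **Rest:** The final pictures show the wand in both notches and released. The band's middle measured (0.470, 0.358), about 2 mm from the rest centre I measured. The gripper was at 136.5 mm when the wand touched down, as expected for a seated wand.
- **Bystanders:** The can and both spice jars look unmoved and upright in the final scene picture. I did not measure their positions again.

**Checks that failed or disagreed:**
- The arm hid the tag during the press, so where the nose sat on the tag rests on the measured poses and was not seen.
- The wand's tail appeared a few millimetres off its predicted place in the grip picture, probably a small offset along the wand. That is well inside the tolerances.
- My second sighting of the wand's band differed from the first by 8 mm sideways. I used the first, and the jaws closed squarely on the band.

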